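# Pump up the suction base of the bench anvil

## Task

The small anvil stands on the rubber pad of the suction base. Push the vent slide on top of the pump housing fully shut against its stop, pushing it from its outer side, and then pump the black plunger knob, pressing on its top right down and letting it rise each time, until the steel indicator pin stands fully out. Finish with the knob up; grip nothing, do not touch the pin, and leave the anvil, the brush and the loupe where they are.

Things in the scene. Friction and masses are not known exactly. Their poses are not given: they have to be found in the camera images.
- pump: fixed suction base; origin at the centre of the underside of its foot plate (190 x 200 mm). Grey housing 75 x 200 mm, centred at x = -50 mm, flat top face at z = 90 mm. On it, at x = -50 mm: plunger at y = +60 mm, pin at y = 0 in a brass sleeve (26 mm wide, 8 high), vent slide at y = -80 to -55 mm, stop lug at -45.5 mm (8 high). Pad with the anvil centred at x = +45 mm, top at z = 23 mm
- plunger_top (a point): centre of the flat top of the black mushroom knob of the plunger, 45 mm in diameter (flat part 32 mm); 48 mm above the housing's top face when the plunger is up
- plunger (a joint): travel of the plunger, m: 0 up, 0.017 down at its hard stop (go slowly, about 50 mm/s). Spring: 6 N at the top, 10.3 N at the bottom. With the vent shut, a stroke of at least 14 mm, fully released, lifts the pin to its next notch as the knob rises (notches at pin 0.010, 0.020, 0.030 and 0.040; the first stroke gives 2 to 15 mm, as the pin may start between notches)
- plunger_skirt: the side of the plunger knob, below its flat top (45 mm diameter), by which it could be gripped but must not be; its origin lies on the plunger's axis, 48 mm below the knob's top
- pin_top (a point): centre of the top of the steel indicator pin, 12 mm in diameter; 9 mm above the housing's top face (1 mm above the brass sleeve) when the pin is in, 49 mm when it is fully out
- pin (a joint): how far the indicator pin stands out, m: 0 in, 0.040 fully out (end stop 0.041). It starts from 0 to 0.018 and stays where it is between strokes; two to four strokes are needed, further ones do nothing. With the vent open it does not move
- pin_shaft: the steel indicator pin (axis along z; origin on its axis, 9 mm below its top); not to be touched
- vent_tab (a point): centre of the top edge of the vent slide's upright steel tab, 24 mm (pump x) x 12 mm (pump y), 22 mm high, its top 24 mm above the housing's top face. It is pushed on its outer face, 6 mm from this point towards -y of the pump, in the +y direction of the pump
- vent (a joint): travel of the vent slide towards +y of the pump, m: 0 fully open, 0.025 shut against its stop; starts from 0 to 0.006, moves against 3 N of friction and stays where it is left; the pump works from about 0.021
- vent_inner: the inner half (towards the pin) of the vent slide's tab; origin at the tab's foot on the housing's top face; touched only if the tab is pinched or pulled
- anvil: small dark cast iron anvil, 48 x 131 x 58 mm, 0.9 kg, standing loose on the suction pad behind the housing; origin at the centre of its underside, its length along its y
- brush: small loose brush with a light wooden handle, 14 x 157 x 10 mm, on the worktop to the right of the suction base, along its side; origin at the centre of its underside, length along its y
- loupe: small loose folded metal loupe, 27 x 42 x 13 mm, on the worktop to the left and rear of the suction base; origin at the centre of its underside

How it is judged:
On the way, in this order (a step that is already met when the one before it is completed fails the run):
1. the vent slide is pushed shut (value of joint vent above 0.022 m), for 0.1 s.
2. the plunger is pressed down (value of joint plunger above 0.01 m), for 0.05 s.
3. the plunger comes up again (value of joint plunger below 0.004 m), for 0.05 s.
4. the plunger is pressed down once more (value of joint plunger above 0.01 m), for 0.05 s.
5. the indicator pin stands fully out (value of joint pin above 0.037 m), for 0.1 s.
At the end, for the whole second after the job is handed in: The pin stands out by more than 37 mm (of 40), the plunger is up to within 3 mm, the vent slide is shut to within 3 mm, and the anvil (15 mm), brush and loupe (20 mm) are where they were (value of joint pin above 0.037 m and value of joint plunger below 0.003 m and value of joint vent above 0.022 m and linear speed of anvil below 0.02 m/s and distance of anvil from where it was at the start of the episode below 0.015 m and distance of each of brush, loupe from where it was at the start of the episode below 0.02 m); the robot touches nothing.
It fails at once if the indicator pin is touched by the robot (contact force between any of the fingers, the arm and pin_shaft above 0.5 N).
It fails at once if the plunger knob is gripped by its side (contact force between the fingers and plunger_skirt above 4 N).
It fails at once if the vent slide's tab is pinched or pulled by its inner side (contact force between the fingers and vent_inner above 4 N).
It fails at once if the anvil, the brush or the loupe is lifted or pushed away (distance of anvil from where it was at the start of the episode above 0.015 m or distance of any of brush, loupe from where it was at the start of the episode above 0.02 m).
It also fails if it takes over 43 s, if anything falls off the work surface, if the arm or the gripper's body presses on something with over 40 N, if the wrist force passes 120 N, or if a joint passes its speed limit or range.

## Robot

A 6-joint arm with a two-finger parallel gripper is mounted at the origin on a cart in front of the work surface, level with it; the furniture and walls round the work are solid. World frame = base frame: x ahead of the robot, y to its left, z up, the work surface at z = 0. Lengths are in m, angles in rad, forces in N, time in s.
With the tool pointing down it reaches from about 0.275 to 0.725 m from the base axis. Payload 5.6 kg.
Tool frame: the origin (TCP) lies midway between the tips of the shut fingers; the grasp point (between the pads) lies 19 mm behind it; z points along the fingers, y is the direction in which the jaws open and shut (so a half turn about z gives the same grasp; the last joint's range is limited). The gripper opens to 85 mm and grips with 20 to 120 N. Pads are 22 mm wide; open, the fingers measure 114 mm over their backs; the gripper's body (76 mm by 85 mm) begins 54 mm behind the grasp point. The pads swing forward as they close: fully open they stand 13 mm farther back than shut.
Start: joints at [-0.948, 0.255, 0.108, 0, -1.424, -0.285], TCP at [0.182, -0.519, 0.231] pointing down, gripper open.
Joint ranges: [-2.95, 2.95], [-1.21, 1.97], [-1.09, 1.5], [-2.87, 1.71], [-2.94, -0.07], [-3.05, 3.05]. Speed limits (rad/s): [2.57, 2.57, 3.14, 3.14, 3.14, 3.14].

## Interface

Orientations are given as [roll, pitch, yaw] about the fixed x, y, z axes, in that order (R = Rz(yaw) Ry(pitch) Rx(roll)).
In Python, from workcell import * gives the robot as it stands. The module is installed in compiled form; this text tells all that it offers.
- The arm moves only by the tool arm_command, never from a script. Its argument "steps" is a list of rows, each an object with "dr": the turn, a rotation vector about the tool's x, y, z in degrees, a list of three; "dp": the shift along the tool's x, y, z in m, a list of three; "gripper": the finger opening in m, from 0 to 0.0854. In form: [{"dr": [rx, ry, rz], "dp": [dx, dy, dz], "gripper": gripper}, ...]. A call has 1 to 10 rows; each row is the pose to reach, as a shift and turn from the pose measured when the call began, along the tool's axes at that moment; what a row does not reach only later rows make up. A row lasts 1/10 s, in which the tool goes at most 50 mm and 8.59 degrees, less where a joint would pass 70% of its speed; a pose out of reach is approached as far as the arm can. A call with a gripper value outside its range is refused whole. The fingers move at their own pace and stop on an object; "squeeze" is the grip in N (left out, the last holds). Time passes only in rows, so rows that repeat a pose let the fingers close. It gives the time, the measured TCP pose, the force and the opening at its end, in the units of the state.
- observe(): the state, without advancing time (a new reading comes with each control period).
- get_image(name): name is "scene" or "top"; returns the picture (480x640x3 uint8, red, green, blue); there is no depth.
- camera_info(name): a dict with "fov_y" (degrees; the focal length in pixels is half the picture's height over the tangent of half this angle, whatever the lens; pixels are square), "cx", "cy" (the principal point, pixels), "T" (4x4, takes a point from camera to world coordinates). Camera axes: x right, y up, looking along -z (the intrinsics and any distortion apply to the point x, -y, -z); pixel columns grow to the right and rows downward; lengths in m; the calibration is good to about 2 mm. A picture is of the moment at which its call begins. camera_info takes no time and is no camera call.
- close_job(): hands the job in, once; it reports no verdict.
Trained networks look in the newest picture that a camera, given by its name, has taken for a name from the list of things; names that differ only in an ending like _2 or _b are one class to them, and where a whole thing is asked for, a point or a joint stands for the part that bears it (a point fixed in the world has none). Each returns a list of dicts, best first, with "p" (0 to 1); they miss things now and then, are a little off and sometimes report something else, mostly with a low value. They report only what shows in the picture. A call takes as long as a camera call.
- regions_of(camera, name): "region" (480x640 bool, what is visible of it) and "bbox" ([left, top, right, bottom] in pixels, round what is visible of it).
- pinpoint(camera, name): "xy" ([column, row] in pixels: a listed point, or the origin of a listed thing).
The state is a dict: "time_s": time; "joint_pos": joint angles; "joint_vel": joint speeds; "joint_torque": joint torques, N m; "position": TCP position; "eef_rot": TCP orientation; "force": force on the tool from outside, world axes, zero at the start; "moment": the same for the moment, N m; "width": finger opening in m.
Only numpy, scipy, OpenCV 4.12 (cv2) and the standard library are available. Lean on these libraries where they do the work, as an engineer would, in place of code of your own. Each camera call takes 0.05 s, during which the arm holds its last target.

## Working session

There is one attempt and no reset: what is moved stays moved. The work goes in short steps, Python scripts to look and compute and a tool call to move; the robot and the scene stay as the last step left them, time stands still between calls to the robot, and variables do not carry over. Pictures are saved under pics/ and viewed, and the job is handed in when it is done.

Besides the shell and the picture viewer there is one more tool, called after "Call:" by a JSON object that holds its "name" and its "arguments", one argument or row to a line. arm_command: Moves the arm, as the interface text tells. Its arguments: {"type":"object","properties":{"steps":{"type":"array"},"squeeze":{"type":"number"}},"required":["steps"]}

```bash
mkdir -p pics; cat > h.py <<'E'
from workcell import *
import numpy as np, cv2
def ray(cam,px):
    c=camera_info(cam);f=240/np.tan(np.radians(c['fov_y']/2))
    K=np.array([[f,0,c['cx']],[0,f,c['cy']],[0,0,1.]])
    d=c.get('dist',c.get('distortion',None))
    u=cv2.undistortPoints(np.array([[px]],float),K,None if d is None else np.array(d,float))[0,0]
    T=np.array(c['T']);v=T[:3,:3]@np.array([u[0],-u[1],-1.]);return T[:3,3],v
def atz(cam,px,z):
    o,v=ray(cam,px);return o+v*(z-o[2])/v[2]
def proj(cam,P):
    c=camera_info(cam);f=240/np.tan(np.radians(c['fov_y']/2));T=np.array(c['T'])
    q=T[:3,:3].T@(np.array(P)-T[:3,3]);return np.array([c['cx']+f*q[0]/-q[2],c['cy']+f*-q[1]/-q[2]])
def tri(p1,p2):
    (a,u),(b,v)=ray('scene',p1),ray('top',p2)
    s=np.linalg.lstsq(np.c_[u,-v],b-a,rcond=None)[0];A=a+s[0]*u;B=b+s[1]*v
    return (A+B)/2,np.linalg.norm(A-B)
E
python3 - <<'E'
from h import *
print(observe())
for c in('scene','top'):
    print(c,camera_info(c)); cv2.imwrite(f'pics/{c}0.png',get_image(c)[:,:,::-1])
    for n in('plunger_top','pin_top','vent_tab','pump','anvil','brush','loupe'):
        print(n,[(np.round(r['xy'],1).tolist(),round(r['p'],2)) for r in pinpoint(c,n)[:2]])
E
```

```text
{'time_s': 0.0, 'joint_pos': array([-9.48413473e-01,  2.55726443e-01,  1.07033248e-01, -4.99215019e-04,
       -1.42387947e+00, -2.84558298e-01]), 'joint_vel': array([-1.74667088e-04, -9.48377152e-05, -1.98491981e-04, -4.93449083e-04,
       -2.73139896e-03, -8.91064260e-04]), 'joint_torque': array([-4.25715893e-05, -3.86624193e+01,  2.37942535e+01,  5.36531210e+00,
       -6.21484374e-03,  4.95057725e-05]), 'position': array([ 0.18217568, -0.51844159,  0.23041425]), 'eef_rot': array([ 3.13974913e+00, -2.48314499e-05, -2.80384159e+00]), 'force': array([0.02822296, 0.42464034, 0.67446557]), 'moment': array([-0.03830468, -0.03883825, -0.01626695]), 'width': 0.08524227006430694}
scene {'fov_y': 42.73454087156681, 'cx': 320.28406607720655, 'cy': 238.57781363977287, 'T': array([[-0.81986283,  0.35575251, -0.44862577,  0.13429995],
       [-0.57230604, -0.53251878,  0.62361009,  0.55702635],
       [-0.01705079,  0.76802597,  0.64019167,  0.74282958],
       [ 0.        ,  0.        ,  0.        ,  1.        ]])}
plunger_top [([343.4, 276.2], 0.56)]
pin_top [([365.3, 264.1], 0.67)]
vent_tab [([399.9, 237.8], 0.46)]
pump [([340.7, 303.3], 0.86)]
anvil [([322.2, 276.0], 0.92)]
brush []
loupe [([217.3, 347.9], 0.69)]
top {'fov_y': 43.83710606484737, 'cx': 319.6608260665203, 'cy': 226.03940701664527, 'T': array([[-0.01724323,  0.98765222, -0.15571053,  0.42929761],
       [-0.99951584, -0.01299317,  0.02827137, -0.01282129],
       [ 0.02589911,  0.15612263,  0.98739808,  1.03522522],
       [ 0.        ,  0.        ,  0.        ,  1.        ]])}
plunger_top [([283.5, 283.9], 0.95)]
pin_top [([322.9, 287.1], 0.39)]
vent_tab [([375.2, 295.3], 0.52), ([281.3, 284.6], 0.33)]
pump [([323.7, 260.5], 0.8)]
anvil [([327.5, 231.2], 0.65), ([374.6, 291.7], 0.28)]
brush [([396.4, 263.6], 0.64)]
loupe [([214.8, 203.8], 0.8)]
```

View pics/scene0.png

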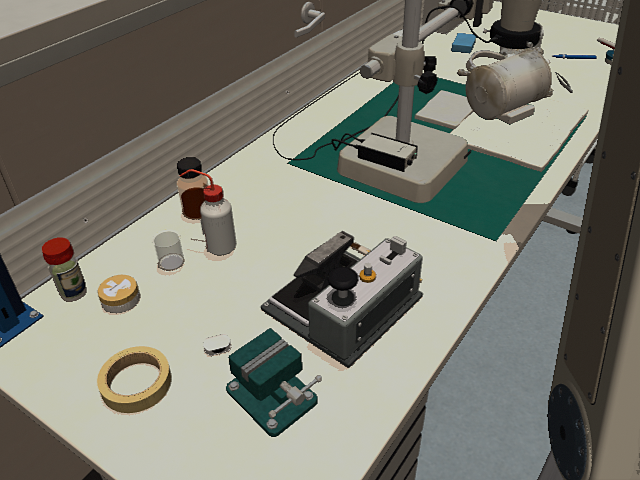

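View pics/top0.png

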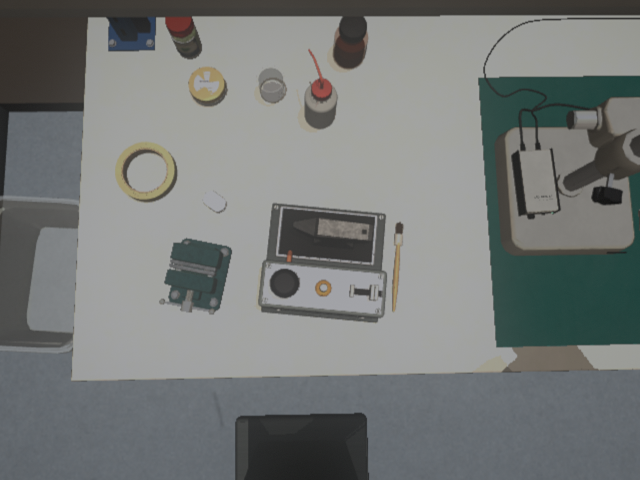

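```bash
python3 - <<'E'
from h import *
for n,a,b in(('plg',(343.4,276.2),(283.5,283.9)),('pin',(365.3,264.1),(322.9,287.1)),('vent',(399.9,237.8),(375.2,295.3)),('pump',(340.7,303.3),(323.7,260.5)),('loupe',(217.3,347.9),(214.8,203.8))):
    print(n,tri(a,b))
print(atz('top',(283.5,283.9),.138),atz('top',(375.2,295.3),.114),atz('scene',(343.4,276.2),.138),atz('scene',(399.9,237.8),.114))
E
```

```text
plg (array([0.48361632, 0.01710993, 0.13629945]), np.float64(0.0005569416308282859))
pin (array([ 0.48042791, -0.04179067,  0.11679585]), np.float64(0.0027917770400467906))
vent (array([ 0.46613947, -0.1216977 ,  0.12004589]), np.float64(0.001973716521124939))
pump (array([ 0.53148615, -0.04883985, -0.00313571]), np.float64(0.0011588381929939075))
loupe (array([6.35124363e-01, 1.41810214e-01, 2.88974110e-04]), np.float64(0.0013615362753613355))
[0.48375693 0.01718892 0.138     ] [ 0.465499  -0.1228708  0.114    ] [0.48238389 0.01850595 0.138     ] [ 0.47023799 -0.12781277  0.114     ]
```

```bash
python3 - <<'E'
from h import *
t=cv2.imread('pics/top0.png')[195:325,250:410];s=cv2.imread('pics/scene0.png')[225:365,255:430]
cv2.imwrite('pics/tc.png',cv2.resize(t,(800,650),interpolation=cv2.INTER_CUBIC)[:600]); cv2.imwrite('pics/tc.png',cv2.resize(t,None,fx=4.6,fy=4.6,interpolation=cv2.INTER_CUBIC))
cv2.imwrite('pics/sc.png',cv2.resize(s,None,fx=4.2,fy=4.2,interpolation=cv2.INTER_CUBIC))
E
```

```text
(no output)
```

View pics/tc.png

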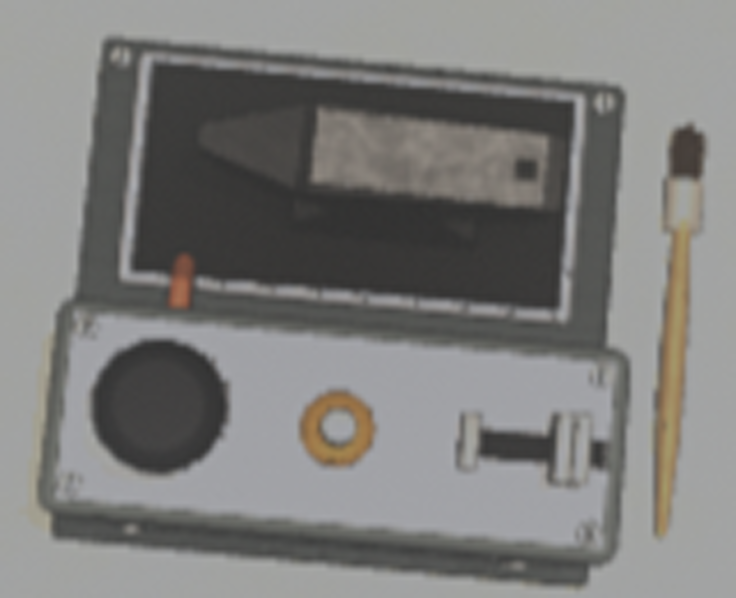

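View pics/sc.png

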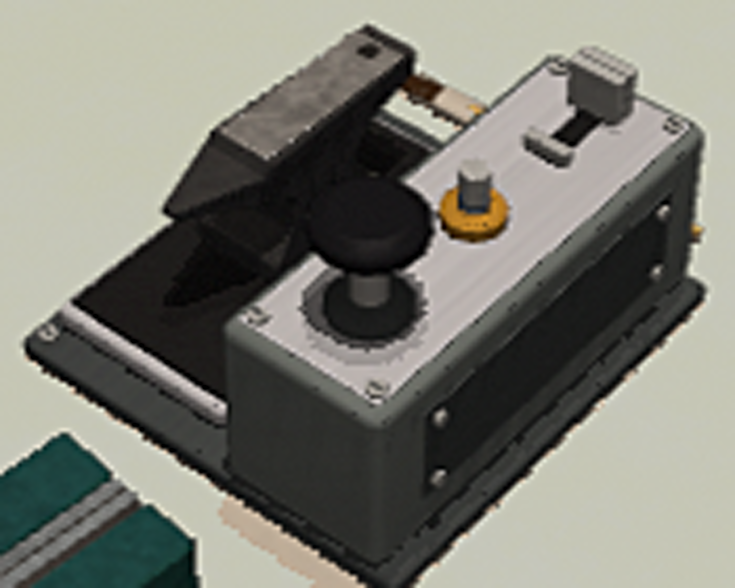

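```bash
python3 - <<'E'
from h import *
for P in [(.182,-.519,.231),(.32,-.33,.23),(.46,-.15,.2)]: print(P,proj('scene',P),proj('top',P))
f=lambda x,y:(250+x/4.6,195+y/4.6)
c=[atz('top',f(*p),.09)[:2] for p in((62,305),(628,352),(610,562),(42,512))]
TL,TR,BR,BL=c;print(np.round(c,4))
for a,b in((TR,TL),(BR,BL)): d=b-a;print(np.linalg.norm(d),np.arctan2(-d[0],d[1]))
for a,b in((BL,TL),(BR,TR)): d=b-a;print(np.linalg.norm(d),np.arctan2(d[1],d[0]))
C=sum(c)/4
d=(TL-TR+BL-BR);p=np.arctan2(-d[0],d[1]);print('centre',C,p)
ey=np.array([-np.sin(p),np.cos(p)]);ex=np.array([ey[1],-ey[0]])
for n,q in(('plg',atz('top',(283.5,283.9),.138)),('pin',atz('top',f(338,425),.110)),('vent',atz('top',f(575,449),.114)),('plg2',tri((343.4,276.2),(283.5,283.9))[0]),
 ('ventS',atz('scene',(255+602/4.2,225+62/4.2),.114))):
    print(n,q,(q[:2]-C)@ex,(q[:2]-C)@ey)
E
```

```text
(0.182, -0.519, 0.231) [672.34077027 120.18527883] [698.79018238 507.44094872]
(0.32, -0.33, 0.23) [551.82079745 146.66472122] [545.54680397 400.0006033 ]
(0.46, -0.15, 0.2) [416.68510619 189.04129017] [401.93502571 296.38994526]
[[ 0.5229  0.0502]
 [ 0.5037 -0.145 ]
 [ 0.4321 -0.1363]
 [ 0.4523  0.0572]]
0.1961589907757633 -0.09790005687670128
0.1945822632335638 -0.10377842103528027
0.07099787370751662 -0.09849611812076935
0.07215992093682702 -0.12038546459723447
centre [ 0.47774694 -0.0434664 ] -0.10082737867087084
plg [0.48375693 0.01718892 0.138     ] -0.00012589140191262177 0.0609522106350021
pin [ 0.4791054  -0.04355968  0.11      ] 0.0013609450444686847 4.393219527071708e-05
vent [ 0.46962489 -0.12269306  0.114     ] -0.0001061133405052093 -0.07964182657100156
plg2 [0.48361632 0.01710993 0.13629945] -0.0002578438381921606 0.06085946267123744
ventS [ 0.46991287 -0.12215546  0.114     ] 0.00012629080239474671 -0.07907797015242103
```

Call:
{"name": "arm_command", "arguments": {
  "steps": [
    {"dr": [0,0,3],"dp": [-0.039,0.025,0],"gripper": 0},
    {"dr": [0,0,6],"dp": [-0.078,0.05,0],"gripper": 0},
    {"dr": [0,0,9],"dp": [-0.117,0.075,0],"gripper": 0},
    {"dr": [0,0,12],"dp": [-0.156,0.1,0],"gripper": 0},
    {"dr": [0,0,15],"dp": [-0.195,0.124,0],"gripper": 0},
    {"dr": [0,0,18],"dp": [-0.234,0.148,0],"gripper": 0},
    {"dr": [0,0,21],"dp": [-0.272,0.172,0],"gripper": 0},
    {"dr": [0,0,24],"dp": [-0.31,0.197,0],"gripper": 0},
    {"dr": [0,0,25.1],"dp": [-0.349,0.222,0],"gripper": 0},
    {"dr": [0,0,25.1],"dp": [-0.387,0.246,0],"gripper": 0}
  ],
  "squeeze": 40
}}

```text
time_s: 1.8
position: [0.4668, -0.1567, 0.2317]
eef_rot: [-3.142, 0.001, 3.041]
force: [0.6, -1.1, -0.0]
width: -0.0002
```

```bash
cat > st.py <<'E'
from h import *
C=np.array([0.47775,-0.0435]);p=-0.101
ey=np.array([-np.sin(p),np.cos(p)]);ex=np.array([ey[1],-ey[0]])
def st():
    o=observe();P=o['position'];d=P[:2]-C
    print('t',round(o['time_s'],2),'P',P.round(4),'rpy',o['eef_rot'].round(3),'loc',round(d@ex,4),round(d@ey,4),'F',o['force'].round(2),'w',round(o['width'],4))
    import cv2
    a=o['eef_rot'];cx,sx=np.cos(a),np.sin(a)
    Rz=np.array([[cx[2],-sx[2],0],[sx[2],cx[2],0],[0,0,1]]);Ry=np.array([[cx[1],0,sx[1]],[0,1,0],[-sx[1],0,cx[1]]]);Rx=np.array([[1,0,0],[0,cx[0],-sx[0]],[0,sx[0],cx[0]]])
    R=Rz@Ry@Rx
    def to(lx,ly,z): w=np.append(C+lx*ex+ly*ey,z); return (R.T@(w-P)).round(4)
    return o,to
E
python3 -c "
from st import *
o,to=st();print(to(0,-.115,.103),to(0,-.0755,.103))
cv2.imwrite('pics/s1.png',get_image('scene')[100:300,300:560,::-1].repeat(3,0).repeat(3,1))"
```

```text
t 1.8 P [ 0.4668 -0.1567  0.2317] rpy [-3.142e+00  1.000e-03  3.041e+00] loc 0.0005 -0.1138 F [ 0.61 -1.05 -0.02] w -0.0002
[ 0.0007 -0.0012  0.1287] [0.0006 0.0383 0.1287]
```

View pics/s1.png

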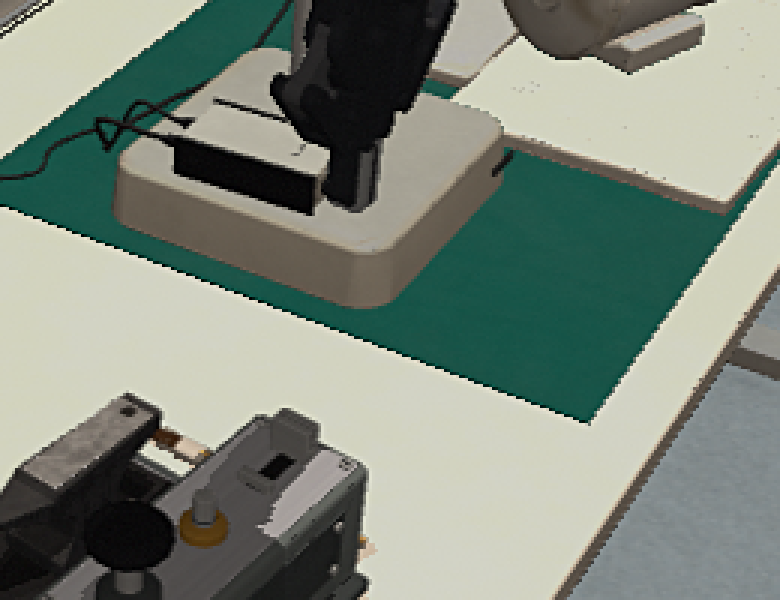

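The picture shows the shut fingers clear of the vent tab (crop ~(350,190), tab ~(290,430)). I'll go down outside the tab.

Call:
{"name": "arm_command", "arguments": {
  "steps": [
    {"dr": [0,0,0],"dp": [0,-0.001,0.03],"gripper": 0},
    {"dr": [0,0,0],"dp": [0.0005,-0.001,0.06],"gripper": 0},
    {"dr": [0,0,0],"dp": [0.0005,-0.001,0.09],"gripper": 0},
    {"dr": [0,0,0],"dp": [0.0005,-0.001,0.115],"gripper": 0},
    {"dr": [0,0,0],"dp": [0.0005,-0.001,0.127],"gripper": 0},
    {"dr": [0,0,0],"dp": [0.0005,-0.001,0.127],"gripper": 0}
  ]
}}

```text
time_s: 2.45
position: [0.4683, -0.1535, 0.102]
eef_rot: [3.14, -0.003, 3.044]
force: [0.6, 0.7, 0.1]
width: 0.0002
```

```bash
python3 -c "
from st import *
o,to=st();print(to(0,-.0755,.104))
cv2.imwrite('pics/s2.png',get_image('scene')[150:350,300:560,::-1].repeat(3,0).repeat(3,1))"
```

```text
t 2.45 P [ 0.4683 -0.1535  0.102 ] rpy [ 3.140e+00 -3.000e-03  3.044e+00] loc 0.0017 -0.1104 F [0.59 0.7  0.06] w 0.0002
[ 0.0016  0.0349 -0.0019]
```

View pics/s2.png

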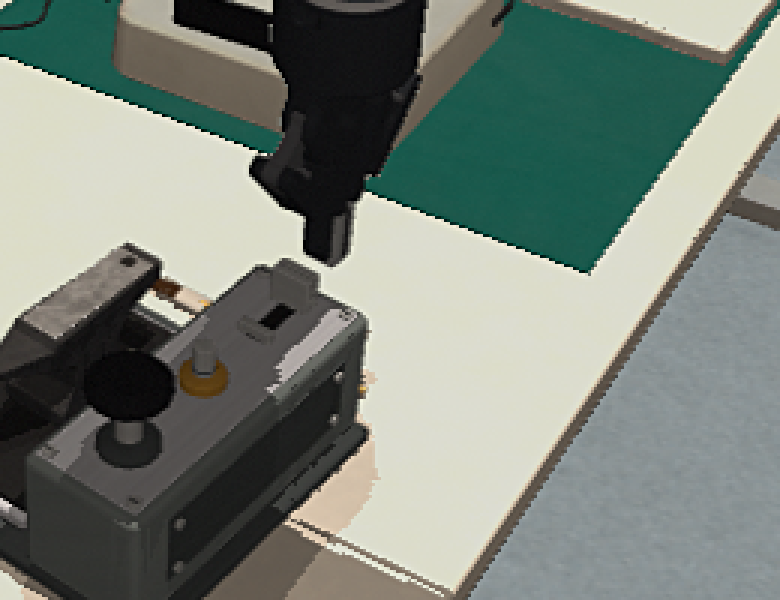

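Call:
{"name": "arm_command", "arguments": {
  "steps": [
    {"dr": [0,0,0],"dp": [0.0015,0.004,-0.002],"gripper": 0},
    {"dr": [0,0,0],"dp": [0.0015,0.008,-0.002],"gripper": 0},
    {"dr": [0,0,0],"dp": [0.0015,0.012,-0.002],"gripper": 0},
    {"dr": [0,0,0],"dp": [0.0015,0.016,-0.002],"gripper": 0},
    {"dr": [0,0,0],"dp": [0.0015,0.02,-0.002],"gripper": 0},
    {"dr": [0,0,0],"dp": [0.0015,0.024,-0.002],"gripper": 0},
    {"dr": [0,0,0],"dp": [0.0015,0.027,-0.002],"gripper": 0}
  ]
}}

```text
time_s: 3.2
position: [0.471, -0.1268, 0.106]
eef_rot: [3.141, 0.001, 3.045]
force: [0.4, -4.6, 2.9]
width: -0.0
```

```bash
python3 -c "
from st import *
o,to=st();print(to(0,-.0755,.104),proj('scene',o['position']))
cv2.imwrite('pics/s3.png',get_image('scene')[150:350,300:560,::-1].repeat(3,0).repeat(3,1))"
```

```text
t 3.2 P [ 0.471  -0.1268  0.106 ] rpy [3.141e+00 1.000e-03 3.045e+00] loc 0.0017 -0.0835 F [ 0.38 -4.63  2.94] w -0.0
[0.0017 0.008  0.002 ] [398.83297336 241.78568481]
```

View pics/s3.png

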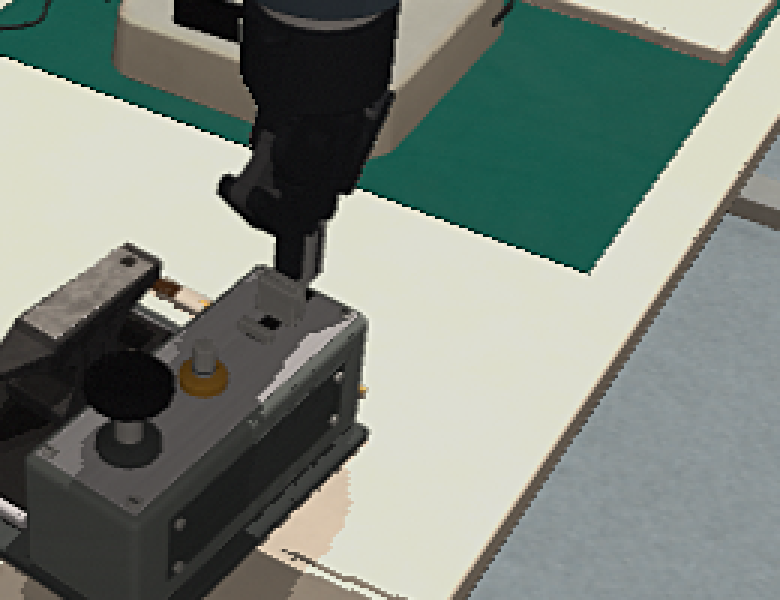

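The finger has pushed the tab about halfway, with roughly 12 mm of gap left to the lug (crop ~(265,320)). I'll keep going until the force rises.

Call:
{"name": "arm_command", "arguments": {
  "steps": [
    {"dr": [0,0,0],"dp": [0.0,0.004,0.001],"gripper": 0},
    {"dr": [0,0,0],"dp": [0.0,0.007,0.001],"gripper": 0},
    {"dr": [0,0,0],"dp": [0.0,0.009,0.001],"gripper": 0},
    {"dr": [0,0,0],"dp": [0.0,0.01,0.001],"gripper": 0}
  ]
}}

```text
time_s: 3.65
position: [0.4724, -0.1163, 0.1053]
eef_rot: [3.141, 0.002, 3.045]
force: [0.1, -2.9, 4.4]
width: -0.0
```

```bash
python3 -c "
from st import *
o,to=st()
cv2.imwrite('pics/s4.png',get_image('scene')[200:300,330:460,::-1].repeat(5,0).repeat(5,1))"
```

```text
t 3.65 P [ 0.4724 -0.1163  0.1053] rpy [3.141e+00 2.000e-03 3.045e+00] loc 0.002 -0.073 F [ 0.06 -2.95  4.43] w -0.0
```

View pics/s4.png

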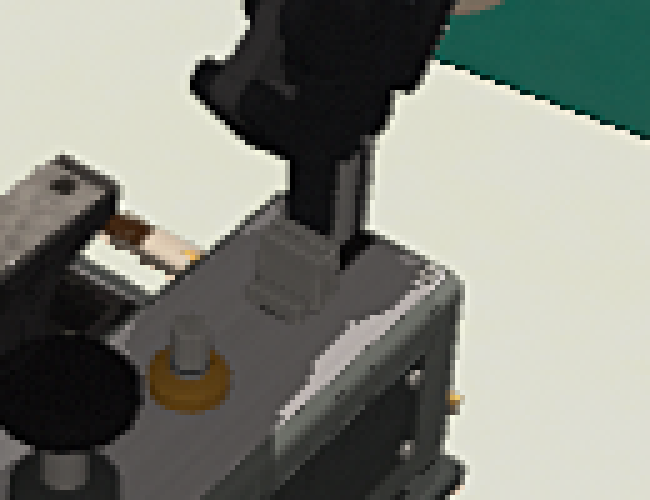

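The tab now nearly reaches the lug (crop ~(285,295)), but the force has not risen. I'll push on gently.

Call:
{"name": "arm_command", "arguments": {
  "steps": [
    {"dr": [0,0,0],"dp": [0.0,0.002,0.0],"gripper": 0},
    {"dr": [0,0,0],"dp": [0.0,0.003,0.0],"gripper": 0},
    {"dr": [0,0,0],"dp": [0.0,0.004,0.0],"gripper": 0}
  ]
}}

```text
time_s: 4.0
position: [0.4724, -0.1148, 0.1054]
eef_rot: [-3.138, 0.001, 3.046]
force: [1.3, -17.0, 1.4]
width: -0.0001
```

Call:
{"name": "arm_command", "arguments": {
  "steps": [
    {"dr": [0,0,0],"dp": [0.0,-0.007,-0.001],"gripper": 0},
    {"dr": [0,0,0],"dp": [0.0,-0.015,-0.005],"gripper": 0},
    {"dr": [0,0,0],"dp": [0.0,-0.015,-0.04],"gripper": 0},
    {"dr": [0,0,0],"dp": [0.0,-0.015,-0.08],"gripper": 0},
    {"dr": [0,0,0],"dp": [0.0,0.01,-0.1],"gripper": 0},
    {"dr": [0,0,0],"dp": [-0.001,0.045,-0.1],"gripper": 0},
    {"dr": [0,0,0],"dp": [-0.002,0.085,-0.1],"gripper": 0},
    {"dr": [0,0,0],"dp": [-0.002,0.12,-0.1],"gripper": 0},
    {"dr": [0,0,0],"dp": [-0.002,0.132,-0.09],"gripper": 0},
    {"dr": [0,0,0],"dp": [-0.002,0.132,-0.08],"gripper": 0}
  ]
}}

```text
time_s: 5.0
position: [0.4868, 0.0184, 0.1841]
eef_rot: [-3.139, 0.0, 3.048]
force: [-0.5, 0.7, 0.4]
width: 0.0004
```

```bash
python3 -c "
from st import *
o,to=st();print(to(0,.0605,.138))
cv2.imwrite('pics/s5.png',get_image('scene')[150:310,270:470,::-1].repeat(3,0).repeat(3,1))
cv2.imwrite('pics/t5.png',get_image('top')[195:325,250:410,::-1].repeat(4,0).repeat(4,1))
r=pinpoint('top','vent_tab')[:2]
for q in r:
  w=atz('top',q['xy'],.114)[:2]-C;print(q['p'],w@ex,w@ey)"
```

```text
t 5.0 P [0.4868 0.0184 0.1841] rpy [-3.139  0.     3.048] loc 0.0027 0.0625 F [-0.46  0.73  0.4 ] w 0.0004
[ 0.0027 -0.0019  0.0461]
0.44 -0.0036472775048128755 -0.05401968625361953
```

View pics/s5.png

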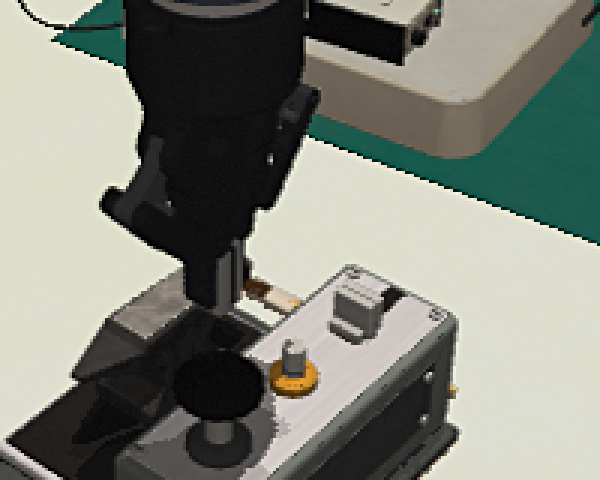

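View pics/t5.png

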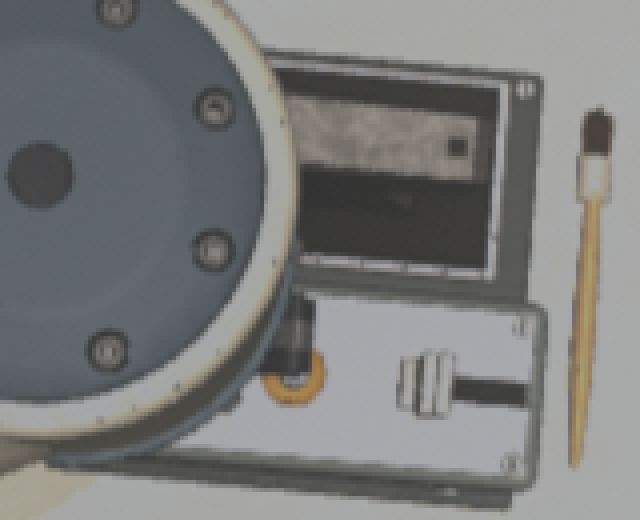

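The vent sits against its lug (scene crop ~(355,325), and both parts are adjacent in the top view), and the fingers are above the knob. First stroke:

Call:
{"name": "arm_command", "arguments": {
  "steps": [
    {"dr": [0,0,0],"dp": [0.0025,-0.002,0.02],"gripper": 0},
    {"dr": [0,0,0],"dp": [0.0025,-0.002,0.036],"gripper": 0},
    {"dr": [0,0,0],"dp": [0.0025,-0.002,0.042],"gripper": 0},
    {"dr": [0,0,0],"dp": [0.0025,-0.002,0.046],"gripper": 0},
    {"dr": [0,0,0],"dp": [0.0025,-0.002,0.05],"gripper": 0},
    {"dr": [0,0,0],"dp": [0.0025,-0.002,0.054],"gripper": 0},
    {"dr": [0,0,0],"dp": [0.0025,-0.002,0.058],"gripper": 0},
    {"dr": [0,0,0],"dp": [0.0025,-0.002,0.061],"gripper": 0},
    {"dr": [0,0,0],"dp": [0.0025,-0.002,0.063],"gripper": 0},
    {"dr": [0,0,0],"dp": [0.0025,-0.002,0.063],"gripper": 0}
  ]
}}

```text
time_s: 6.15
position: [0.4834, 0.0132, 0.1226]
eef_rot: [-3.136, -0.001, 3.045]
force: [-5.0, -1.2, 10.2]
width: 0.0003
```

```bash
python3 -c "
from st import *
o,to=st();print(to(0,.0605,.121),to(0,.0605,.145))"
```

```text
t 6.15 P [0.4834 0.0132 0.1226] rpy [-3.136e+00 -1.000e-03  3.045e+00] loc -0.0001 0.057 F [-4.99 -1.16 10.18] w 0.0003
[-0.0001  0.0036  0.0016] [-0.0001  0.0034 -0.0224]
```

Call:
{"name": "arm_command", "arguments": {
  "steps": [
    {"dr": [0,0,0],"dp": [0.0,0.0,0.002],"gripper": 0},
    {"dr": [0,0,0],"dp": [0.0,0.0,0.003],"gripper": 0}
  ]
}}

```text
time_s: 6.35
position: [0.4834, 0.0131, 0.1216]
eef_rot: [-3.137, 0.001, 3.045]
force: [-5.8, 0.7, 11.2]
width: 0.0
```

Call:
{"name": "arm_command", "arguments": {
  "steps": [
    {"dr": [0,0,0],"dp": [0.0,0.0,-0.004],"gripper": 0},
    {"dr": [0,0,0],"dp": [0.0,0.0,-0.009],"gripper": 0},
    {"dr": [0,0,0],"dp": [0.0,0.0,-0.014],"gripper": 0},
    {"dr": [0,0,0],"dp": [0.0,0.0,-0.019],"gripper": 0},
    {"dr": [0,0,0],"dp": [0.0,0.003,-0.024],"gripper": 0},
    {"dr": [0,0,0],"dp": [0.0,0.003,-0.026],"gripper": 0},
    {"dr": [0,0,0],"dp": [0.0,0.003,-0.026],"gripper": 0}
  ]
}}

```text
time_s: 7.05
position: [0.484, 0.0164, 0.1477]
eef_rot: [-3.137, 0.001, 3.045]
force: [0.2, 0.4, -0.5]
width: 0.0001
```

```bash
python3 -c "
from st import *
o,to=st();print(to(0,.0605,.121))
cv2.imwrite('pics/s6.png',get_image('scene')[150:310,270:470,::-1].repeat(3,0).repeat(3,1))"
```

```text
t 7.05 P [0.484  0.0164 0.1477] rpy [-3.137e+00  1.000e-03  3.045e+00] loc 0.0002 0.0602 F [ 0.25  0.44 -0.46] w 0.0001
[0.0002 0.0004 0.0267]
```

View pics/s6.png

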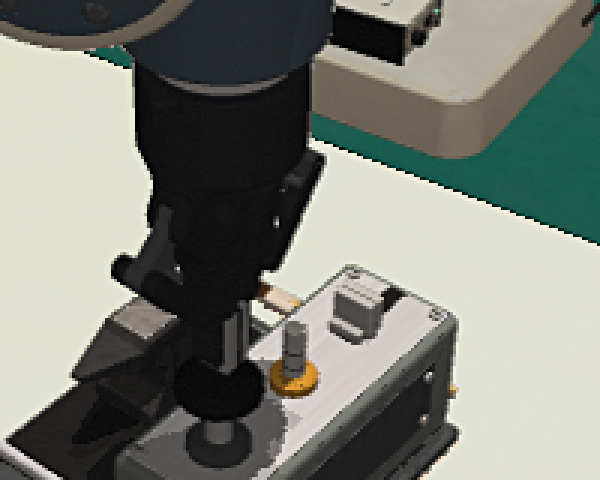

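The pin has risen a notch (sleeve at crop ~(293,380), pin top ~(293,325)). Second stroke:

Call:
{"name": "arm_command", "arguments": {
  "steps": [
    {"dr": [0,0,0],"dp": [0.0,0.0,0.006],"gripper": 0},
    {"dr": [0,0,0],"dp": [0.0,0.0,0.011],"gripper": 0},
    {"dr": [0,0,0],"dp": [0.0,0.0,0.016],"gripper": 0},
    {"dr": [0,0,0],"dp": [0.0,0.0,0.021],"gripper": 0},
    {"dr": [0,0,0],"dp": [0.0,0.0,0.025],"gripper": 0},
    {"dr": [0,0,0],"dp": [0.0,0.0,0.028],"gripper": 0},
    {"dr": [0,0,0],"dp": [0.0,0.0,0.029],"gripper": 0},
    {"dr": [0,0,0],"dp": [0.0,0.0,0.029],"gripper": 0}
  ]
}}

```text
time_s: 7.9
position: [0.484, 0.0163, 0.121]
eef_rot: [-3.137, 0.002, 3.046]
force: [-9.8, 3.6, 21.9]
width: -0.0
```

Call:
{"name": "arm_command", "arguments": {
  "steps": [
    {"dr": [0,0,0],"dp": [0.0,0.0,-0.004],"gripper": 0},
    {"dr": [0,0,0],"dp": [0.0,0.0,-0.009],"gripper": 0},
    {"dr": [0,0,0],"dp": [0.0,0.0,-0.014],"gripper": 0},
    {"dr": [0,0,0],"dp": [0.0,0.0,-0.019],"gripper": 0},
    {"dr": [0,0,0],"dp": [0.0,0.0,-0.024],"gripper": 0},
    {"dr": [0,0,0],"dp": [0.0,0.001,-0.027],"gripper": 0},
    {"dr": [0,0,0],"dp": [0.0,0.001,-0.027],"gripper": 0}
  ]
}}

```text
time_s: 8.6
position: [0.4842, 0.0175, 0.1481]
eef_rot: [-3.137, 0.003, 3.046]
force: [0.6, -0.1, 0.0]
width: -0.0002
```

```bash
python3 -c "
from st import *
o,to=st();print(to(0,.0605,.119))
cv2.imwrite('pics/s7.png',get_image('scene')[150:310,270:470,::-1].repeat(3,0).repeat(3,1))"
```

```text
t 8.6 P [0.4842 0.0175 0.1481] rpy [-3.137e+00  3.000e-03  3.046e+00] loc 0.0003 0.0614 F [ 0.61 -0.12  0.04] w -0.0002
[ 0.0004 -0.0007  0.0291]
```

View pics/s7.png

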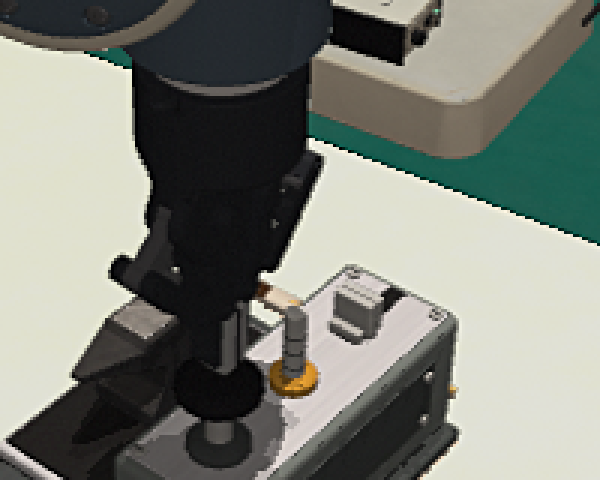

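The hard stop was clear (21.9 N at z 0.121), and the pin top is now at crop ~(295,310). Third stroke:

Call:
{"name": "arm_command", "arguments": {
  "steps": [
    {"dr": [0,0,0],"dp": [0.0,-0.0005,0.006],"gripper": 0},
    {"dr": [0,0,0],"dp": [0.0,-0.0005,0.011],"gripper": 0},
    {"dr": [0,0,0],"dp": [0.0,-0.0005,0.016],"gripper": 0},
    {"dr": [0,0,0],"dp": [0.0,-0.0005,0.021],"gripper": 0},
    {"dr": [0,0,0],"dp": [0.0,-0.0005,0.025],"gripper": 0},
    {"dr": [0,0,0],"dp": [0.0,-0.0005,0.028],"gripper": 0},
    {"dr": [0,0,0],"dp": [0.0,-0.0005,0.029],"gripper": 0},
    {"dr": [0,0,0],"dp": [0.0,-0.0005,0.029],"gripper": 0}
  ]
}}

```text
time_s: 9.45
position: [0.4841, 0.0169, 0.121]
eef_rot: [-3.137, 0.004, 3.047]
force: [-8.3, 2.2, 20.1]
width: 0.0002
```

Call:
{"name": "arm_command", "arguments": {
  "steps": [
    {"dr": [0,0,0],"dp": [0.0,0.0,-0.004],"gripper": 0},
    {"dr": [0,0,0],"dp": [0.0,0.0,-0.009],"gripper": 0},
    {"dr": [0,0,0],"dp": [0.0,0.0,-0.014],"gripper": 0},
    {"dr": [0,0,0],"dp": [0.0,0.0,-0.019],"gripper": 0},
    {"dr": [0,0,0],"dp": [0.0,0.0,-0.024],"gripper": 0},
    {"dr": [0,0,0],"dp": [0.0,0.0,-0.027],"gripper": 0},
    {"dr": [0,0,0],"dp": [0.0,0.0,-0.027],"gripper": 0}
  ]
}}

```text
time_s: 10.15
position: [0.4841, 0.0171, 0.148]
eef_rot: [-3.137, 0.004, 3.047]
force: [0.0, -0.5, -0.3]
width: -0.0
```

```bash
python3 -c "
from st import *
o,to=st();print(to(0,.0605,.119))
for h in (.01,.02,.03,.04): print(h,(proj('scene',np.append(C+.001*ey,.099+h))-[270,150])*3)
cv2.imwrite('pics/s8.png',get_image('scene')[150:310,270:470,::-1].repeat(3,0).repeat(3,1))"
```

```text
t 10.15 P [0.4841 0.0171 0.148 ] rpy [-3.137  0.004  3.047] loc 0.0002 0.0609 F [ 0.04 -0.53 -0.3 ] w -0.0
[ 0.0003 -0.0003  0.029 ]
0.01 [293.26163084 355.0455678 ]
0.02 [293.90636225 340.42104505]
0.03 [294.5600571  325.59320371]
0.04 [295.22290361 310.55777414]
```

View pics/s8.png

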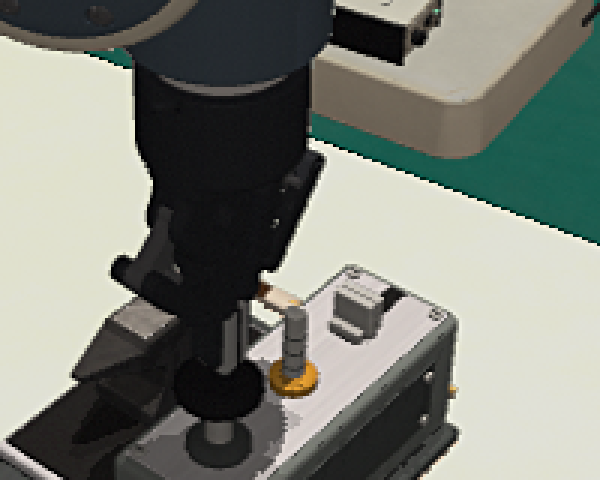

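The third stroke left the pin where it was: its top is at crop ~(295,310), which matches the predicted 40 mm position. It is fully out, so I'll retreat upwards and check.

Call:
{"name": "arm_command", "arguments": {
  "steps": [
    {"dr": [0,0,0],"dp": [0,0,-0.03],"gripper": 0},
    {"dr": [0,0,0],"dp": [0,0,-0.06],"gripper": 0},
    {"dr": [0,0,0],"dp": [0.04,-0.02,-0.09],"gripper": 0},
    {"dr": [0,0,0],"dp": [0.08,-0.05,-0.1],"gripper": 0},
    {"dr": [0,0,0],"dp": [0.11,-0.09,-0.1],"gripper": 0},
    {"dr": [0,0,0],"dp": [0.14,-0.13,-0.1],"gripper": 0},
    {"dr": [0,0,0],"dp": [0.15,-0.17,-0.1],"gripper": 0},
    {"dr": [0,0,0],"dp": [0.15,-0.21,-0.1],"gripper": 0},
    {"dr": [0,0,0],"dp": [0.15,-0.25,-0.1],"gripper": 0},
    {"dr": [0,0,0],"dp": [0.15,-0.28,-0.1],"gripper": 0}
  ]
}}

```text
time_s: 11.2
position: [0.307, -0.2489, 0.2482]
eef_rot: [-3.137, 0.003, 3.046]
force: [0.9, 0.6, 0.6]
width: -0.0003
```

```bash
python3 -c "
from st import *
o,to=st()
a=get_image('scene');b=get_image('top')
cv2.imwrite('pics/s9.png',a[150:340,270:470,::-1].repeat(3,0).repeat(3,1))
cv2.imwrite('pics/t9.png',b[170:330,190:420,::-1].repeat(3,0).repeat(3,1))
for n in ('loupe','brush','anvil'): print(n,[(np.round(r['xy'],1),round(r['p'],2)) for r in pinpoint('top',n)[:1]])
for c in('scene','top'): print(c,[(np.round(r['xy'],1),r['p']) for r in pinpoint(c,'plunger_top')[:1]])
print(observe()['joint_vel'].round(3))
"
```

```text
t 11.2 P [ 0.307  -0.2489  0.2482] rpy [-3.137e+00  3.000e-03  3.046e+00] loc -0.1492 -0.2216 F [0.9  0.64 0.57] w -0.0003
loupe [(array([215.7, 203.8]), 0.72)]
brush [(array([397.4, 264.8]), 0.97)]
anvil [(array([331.8, 230.2]), 0.65)]
scene [(array([341. , 277.8]), 0.86)]
top [(array([281.9, 280.3]), 0.92)]
[ 0.007 -0.004  0.004  0.001  0.     0.003]
```

View pics/s9.png

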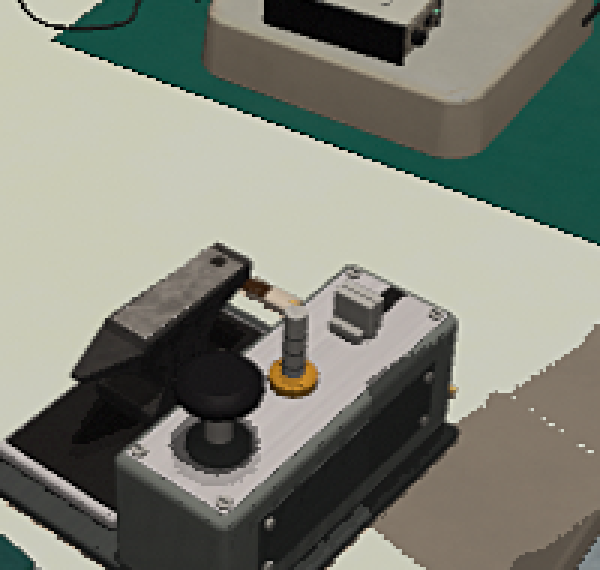

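View pics/t9.png

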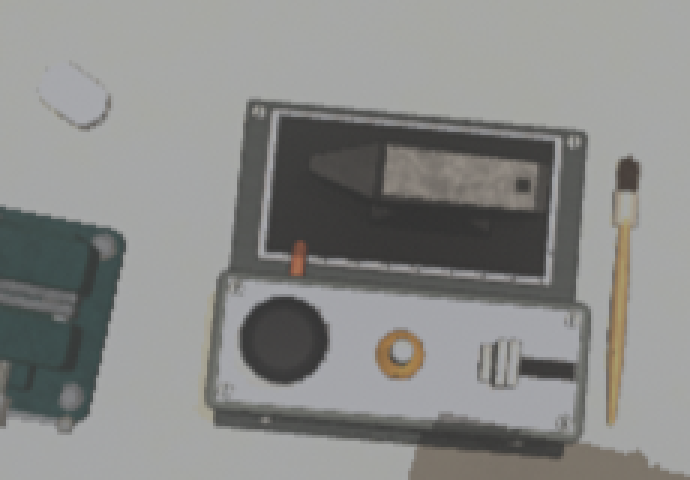

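Both pictures show the pin fully out (scene crop ~(295,312)), the knob up (~(220,380)), the vent against its lug (~(355,325)), and the anvil, brush and loupe where they started. I'm handing in.

```bash
python3 -c "
from workcell import *
print(close_job())"
```

```text
the job is handed in; nothing more can be done
None
```

I pushed the vent slide shut from its outer side with the shut fingers and pumped the knob from above three times, then withdrew the arm and handed in at about 11 s. The hand-in gives no verdict.

- **Vent:** the push force rose to 17 N at the end, and both pictures show the tab against its stop lug. The network's own reading put the tab about 25 mm along, which agrees.
- **Pin:** it was fully out after the second stroke, its top where the calibration predicts for 40 mm. The third stroke changed nothing.
- **Strokes:** the second and third strokes clearly reached the hard stop (about 20 N at z 0.121). The first stopped about 0.6 mm higher at 11 N, but still lifted the pin.
- **End state:** the knob is up, and the arm is clear of everything with no contact force beyond noise. The anvil, brush and loupe look unmoved. The network's anvil point shifted about 4 pixels (6–7 mm) between readings, but I put that down to its own error because the pictures show no shift.
- **Knob reading:** the network's knob point also moved by up to 4 pixels between the first and last pictures, but in the picture the knob stands up as before.

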